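# Take the drive cup from the pit case and hold it level for inspection

### The job

Pull the drawer of the aluminium parts case all the way out to its stop and leave it open, then draw the chrome drive cup up out of the blue rack in it, turn it onto its side so that its axis is level, and hold it there still, about 25 cm above the table, finishing with it in the gripper. Do not drop the cup onto the table, leave the two other parts standing in the rack, and do not push the wheel or the differential about.

Things in the scene. Friction and masses are not known exactly. Their poses are not given: they have to be found in the camera images.
- case: (All sizes here in mm.) Fixed dented aluminium parts case, 240 deep (x) x 330 wide (y) x 112 high, standing on the table. Origin: centre of its underside. Its own x axis points from the drawer front (at x = -122) to its rear, z up; its yaw varies. The drawer comes out along its -x. A lock lever on its rear is not used.
- drawer (a joint): how far the drawer is out, in m: 0 shut, 0.14 at its stop. Starts shut, not locked; slides with about 1.5 N friction and stays where it is left.
- drawer_handle (a point): middle of the drawer's dark bar handle (moves with the drawer, axes as the case's): a level round bar, 10 in diameter, 100 long along the case's y, its axis 55 in front of the drawer face, 92 above the table, 20 below the case top, free from above. Shut, it lies at x = -177, y = 0 in the case's frame.
- holder (a point): centre of the top of the blue rack in the drawer (moves with it, axes as the case's), 52 above the table, 65 behind the drawer face's inside; out, it is 67 in front of the case. Rack 60 (x) x 240 (y) x 30; three sockets, 14 wide, 29 deep, at y = -75, 0, +75, an upright part in each (which varies). The drawer face rises 48 above the rack; side walls 145 either side, 4 above it.
- cup: chrome steel drive cup, 120 g: stub 12 in diameter, 25 long, then a barrel 26 in diameter, 40 long with a slotted open mouth on top. Origin: centre of the stub's lower end; z axis along it towards the mouth. Stands with the barrel's shoulder on the rack's top, stub 25 down in a socket.
- cup_mid (a point): point on the drive cup's axis, 45 from its stub end (middle of the barrel).
- pinion: brass pinion gear on a 12 stub 25 long, standing in the rack; gear 33 across and 12 high, then a 10 thick pin, together 24 above the rack. Origin: stub's lower end, z up. Leave it in its socket.
- axle: orange anodised axle stub standing in the rack: flange 22 across, pin 14 across, 30 above the rack. Origin: lower end of its 12 x 25 stub, z up. Leave it in its socket.
- wheel: mud-caked spiked black rubber wheel lying flat on the table in front of and beside the case, 114 across, 50 high. Origin: centre of its underside; a bystander: leave it alone
- diff: steel gear differential standing on the table in front of and beside the case, 62 across, 56 high. Origin: centre of its underside; a bystander: leave it alone

How it is judged:
By the outcome, as a careful person would: the job done as asked, in the order asked, and still so for the second after the job is handed in, while the arm keeps its last pose, push and grip.
It also fails if it takes over 54 s, if anything falls off the work surface, if the arm or the gripper's body presses on something with over 40 N, if the wrist force passes 120 N, or if a joint passes its speed limit or range.

### The arm

A 6-joint arm with a two-finger parallel gripper is mounted at the origin on the work surface. World frame = base frame: x ahead of the robot, y to its left, z up, the work surface at z = 0. Lengths are in m, angles in rad, forces in N, time in s.
With the tool pointing down it reaches from about 0.4 to 0.825 m from the base axis. Payload 7 kg.
Tool frame: the origin (TCP) lies on the centre line of the jaws, within the pads' length; the fingertips stand tip_reach ahead of it and the grasp point (between the pads) is the TCP (tip_reach is the distance from the TCP to the fingertips, in m); z points along the fingers, y is the line along which they close (so a half turn about z gives the same grasp; the last joint's range is limited). The gripper opens to 88 mm and grips with 3 to 60 N. Pads are 19 mm wide; open, the fingers measure 130 mm over their backs; the gripper's body (78 mm by 193 mm) begins 47 mm behind the grasp point.
Start: joints at [-0.82, 0.359, 0.012, 0, -1.224, -0.288], TCP at [0.301, -0.604, 0.246] pointing down, gripper open.
Joint ranges: [-3.07, 3.07], [-1.43, 2.12], [-1.02, 1.25], [-3.03, 1.67], [-3.05, -0], [-3.03, 3.03]. Speed limits (rad/s): [2.39, 2.39, 3.01, 3.14, 3.14, 3.14].

### API

Orientations are given as [roll, pitch, yaw] about the fixed x, y, z axes, in that order (R = Rz(yaw) Ry(pitch) Rx(roll)).
In Python, from station import get_state, grab_frame, calibration, job_done, find_in, mark_of, tip_reach gives the robot as it stands.
- The arm moves only by the shell command python3 -m handwheel 'ROWS' [OPENING] [FORCE]. ROWS is JSON, a list of rows, each an object with "delta_pos": the shift along the world's x, y, z in units of 30 mm (1.0 is 30 mm), a list of three; "dr": the turn, a rotation vector about the world's x, y, z in degrees, a list of three. In form: [{"delta_pos": [tx, ty, tz], "dr": [rx, ry, rz]}, ...]. A call has 1 to 10 rows; each row shifts and turns the commanded pose from where the row before left it; what a row does not reach is not made up. A row lasts 1/10 s, in which the tool goes at most 50 mm and 8.59 degrees, less where a joint would pass 70% of its speed; a pose out of reach is approached as far as the arm can. A call is refused whole if a number of a shift passes 1 or a number of a turn 8.59, either way. A call with a gripper value outside its range is refused whole. OPENING is the closure, from -1 (fully open) to 1 (shut), set as the call begins (- or left out, the last holds). The fingers move at their own pace and stop on an object; FORCE is the grip in N (left out, the last holds). Time passes only in rows, so rows that do not move let the fingers close. It gives the time, the measured TCP pose, the force, the opening and the grip force at its end, in the units of the state.
- get_state(): the state, without advancing time (a new reading comes with each control period).
- grab_frame(name): name is "scene" or "top" or "wrist"; returns the picture (480x640x3 uint8, red, green, blue); there is no depth.
- calibration(name): a dict with "fx", "fy", "cx", "cy" (pixels), "extrinsics" (4x4, takes a point from world to camera coordinates). Camera axes: x right, y down, z forward; pixel columns grow to the right and rows downward; lengths in m; the calibration is good to about 2 mm. The wrist camera is an equidistant fisheye: a pixel r from the principal point sees the ray r / f radians off the axis. A picture is of the moment at which its call begins: read the wrist's pose just before it. calibration takes no time and is no camera call; for the wrist camera it gives the pose at the moment of the call.
- job_done(): hands the job in; it is judged then, once.
Trained networks look in the newest picture that a camera, given by its name, has taken for a name from the list of things; names that differ only in an ending like _2 or _b are one class to them, and where a whole thing is asked for, a point or a joint stands for the part that bears it (a point fixed in the world has none). Each returns a list of dicts, best first, with "conf" (0 to 1); they miss things now and then, are a little off and sometimes report something else, mostly with a low value. They report only what shows in the picture. A call takes as long as a camera call.
- find_in(camera, query): "location" ([column, row] in pixels, amid what is visible of it).
- mark_of(camera, query): "location" ([column, row] in pixels: a listed point, or the origin of a listed thing).
The state is a dict: "t": time; "q": joint angles; "qd": joint speeds; "joint_efforts": joint torques, N m; "eef_pos": TCP position; "ee_rot": TCP orientation; "force": force on the tool from outside, world axes, zero at the start; "moment": the same for the moment, N m; "width": finger opening in m; "gripper_force": force on a finger pad.
Only numpy, scipy, OpenCV 4.12 (cv2) and the standard library are available. Lean on these libraries where they do the work, as an engineer would, in place of code of your own. Each camera call takes 0.05 s, during which the arm holds its last target. There are 200 camera calls.

## Working session

There is one attempt and no reset: what is moved stays moved. The work goes in short steps, Python scripts to look and compute and a shell command to move; the robot and the scene stay as the last step left them, time stands still between calls to the robot, and variables do not carry over. Pictures are saved under pics/ and viewed, at most 10 in all, crops included, and the job is handed in when it is done.

```bash
mkdir -p pics
cat > h.py <<'E'
import numpy as np, cv2
from station import *
def ray(cam,px,c=None):
    c=c or calibration(cam); E=np.array(c["extrinsics"]); R,t=E[:3,:3],E[:3,3]
    a=np.array([(px[0]-c["cx"])/c["fx"],(px[1]-c["cy"])/c["fy"]])
    if cam=="wrist":
        r=np.linalg.norm(a); d=np.array([*(a/max(r,1e-9)*np.sin(r)),np.cos(r)])
    else: d=np.array([*a,1.])
    d=R.T@d; return -R.T@t, d/np.linalg.norm(d)
def onz(cam,px,z,c=None):
    o,d=ray(cam,px,c); return o+d*(z-o[2])/d[2]
def tri(rays):
    A=sum(np.eye(3)-np.outer(d,d) for o,d in rays); b=sum((np.eye(3)-np.outer(d,d))@o for o,d in rays)
    return np.linalg.solve(A,b)
def save(n,im): cv2.imwrite("pics/"+n+".png",cv2.cvtColor(im,cv2.COLOR_RGB2BGR))
E
python3 - <<'E'
from h import *
s=get_state();print(s["t"],s["eef_pos"],s["ee_rot"],s["width"],tip_reach if not callable(tip_reach) else tip_reach())
ims=[]
for c in("scene","top"):
    im=grab_frame(c);ims.append(im)
    k=calibration(c);print(c,k["fx"])
    for n in("case","drawer_handle","holder","cup","cup_mid","wheel","diff","pinion","axle"):
        m=mark_of(c,n)[:2]
        print(n,[(np.round(x["location"],1).tolist(),round(x["conf"],2)) for x in m])
        if m and n in("drawer_handle","wheel","diff","case"): print("   ",onz(c,m[0]["location"],.092 if "h_" in n or "handle" in n else 0).round(4))
save("scene0",ims[0]);save("top0",ims[1])
E
```

```text
0.0 [ 0.30113441 -0.60357162  0.24460391] [ 3.13989014e+00 -1.45578201e-04 -2.67891380e+00] 0.08808995122166137 0.019
scene 452.43387605607563
case [([249.2, 273.9], 0.72)]
    [ 0.7726 -0.0699  0.    ]
drawer_handle [([298.7, 201.3], 0.67)]
    [ 0.6079 -0.0921  0.092 ]
holder []
cup [([399.4, 289.9], 0.68)]
cup_mid []
wheel [([249.4, 157.2], 0.67)]
    [ 0.5697 -0.3398  0.    ]
diff [([399.7, 288.7], 0.97)]
    [0.5564 0.1706 0.    ]
pinion []
axle []
top 459.2950737739653
case [([355.8, 163.4], 0.93)]
    [ 0.7745 -0.0569  0.    ]
drawer_handle [([375.0, 253.6], 0.86)]
    [ 0.5996 -0.0872  0.092 ]
holder []
cup [([374.5, 251.9], 0.21)]
cup_mid []
wheel [([506.5, 276.1], 0.76)]
    [ 0.5665 -0.3454  0.    ]
diff [([236.8, 273.7], 0.64)]
    [0.5566 0.1642 0.    ]
pinion []
axle []
```

View pics/top0.png

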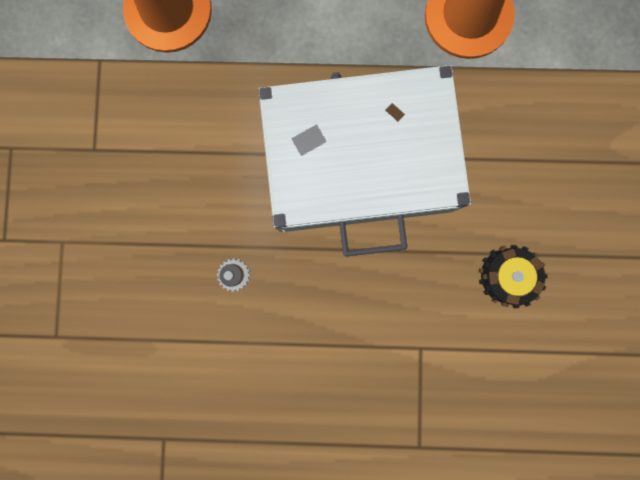

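View pics/scene0.png

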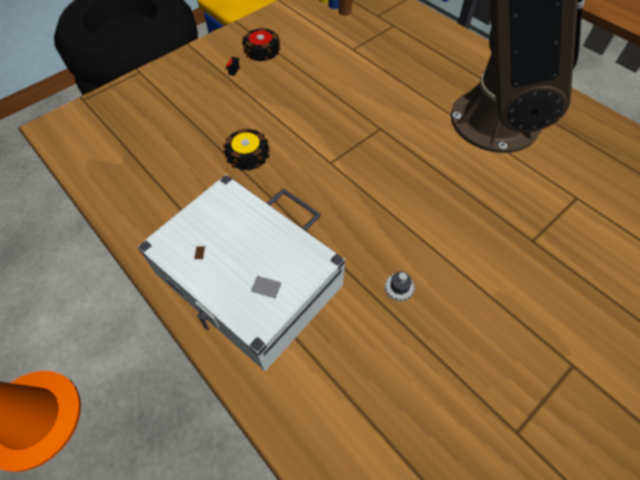

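The top view shows the handle bar from about (345,254) to (405,248), with the case lid's corners at (266,93), (446,72), (463,200) and (280,221). The diff is at (234,275) and the wheel at (517,276), both clear to the sides. The scene view agrees.

Run:
```python
from h import *
A,B=onz("top",(345,254),.092),onz("top",(405,248),.092)
C=[onz("top",p,.112) for p in((266,93),(446,72),(463,200),(280,221))]
print(A,B,np.degrees(np.arctan2(A[0]-B[0],A[1]-B[1])))
for i,j in((0,1),(3,2)): print(np.degrees(np.arctan2(C[i][0]-C[j][0],C[i][1]-C[j][1])))
for i,j in((0,3),(1,2)):
    d=C[i]-C[j];print(np.degrees(np.arctan2(d[1],d[0])))
h=tri([ray("scene",(298.7,201.3)),ray("top",(375,253.6))]);print("tri",h)
s=get_state();print(np.degrees(s["ee_rot"]), "target",)
```

```text
[ 0.59747458 -0.03634086  0.092     ] [ 0.61047265 -0.13790876  0.092     ] -7.292741368580775
-8.10215056657639
-8.095986767611508
8.143120034001504
7.889376569099195
tri [ 0.6030385  -0.09092356  0.08823944]
[ 1.79998817e+02 -2.04159566e-03 -1.53483350e+02] target
```

```bash
R='{"delta_pos":[0.5,0.86,0],"dr":[0,0,3.6]}'; python3 -m handwheel '[{"delta_pos":[0.5,0.86,0],"dr":[0,0,3.6]},{"delta_pos":[0.5,0.86,0],"dr":[0,0,3.6]},{"delta_pos":[0.5,0.86,0],"dr":[0,0,3.6]},{"delta_pos":[0.5,0.86,0],"dr":[0,0,3.6]},{"delta_pos":[0.5,0.86,0],"dr":[0,0,3.6]},{"delta_pos":[0.5,0.86,0],"dr":[0,0,3.6]},{"delta_pos":[0.5,0.86,0],"dr":[0,0,3.6]},{"delta_pos":[0.5,0.86,0],"dr":[0,0,3.6]},{"delta_pos":[0.5,0.86,0],"dr":[0,0,3.6]},{"delta_pos":[0.5,0.86,0],"dr":[0,0,3.6]}]' 0.09 20
python3 -m handwheel '[{"delta_pos":[0.5,0.86,0],"dr":[0,0,3.6]},{"delta_pos":[0.5,0.86,0],"dr":[0,0,3.6]},{"delta_pos":[0.5,0.86,0],"dr":[0,0,3.6]},{"delta_pos":[0.5,0.86,0],"dr":[0,0,3.6]},{"delta_pos":[0.5,0.86,0],"dr":[0,0,3.6]},{"delta_pos":[0.5,0.86,0],"dr":[0,0,3.6]},{"delta_pos":[0.5,0.86,0],"dr":[0,0,3.6]},{"delta_pos":[0.5,0.86,0],"dr":[0,0,3.6]},{"delta_pos":[0.5,0.86,0],"dr":[0,0,3.6]},{"delta_pos":[0.5,0.86,0],"dr":[0,0,3.0]}]'
python3 - <<'E'
from h import *
s=get_state();print(s["t"],s["eef_pos"],np.degrees(s["ee_rot"]),s["width"])
c=calibration("wrist");im=grab_frame("wrist");save("w1",im)
m=mark_of("wrist","drawer_handle");print(m[:2])
if m: print(onz("wrist",m[0]["location"],.092,c))
E
```

```text
t: 2.0
eef_pos: [0.4518, -0.3449, 0.2457]
ee_rot: [-3.141, 0.0, -2.048]
force: [0.2, 0.1, -0.2]
width: 0.0402
gripper_force: 0.0
t: 3.0
eef_pos: [0.6018, -0.0868, 0.2457]
ee_rot: [-3.141, -0.0, -1.43]
force: [-0.3, -0.6, -0.9]
width: 0.0395
gripper_force: 0.0
3.0 [ 0.60184348 -0.08684337  0.2457431 ] [-1.79984397e+02 -1.95787838e-03 -8.19335783e+01] 0.03947706479635651
[{'location': [310.5, 229.4], 'conf': 0.88}]
[ 0.60868014 -0.0878027   0.092     ]
```

View pics/w1.png

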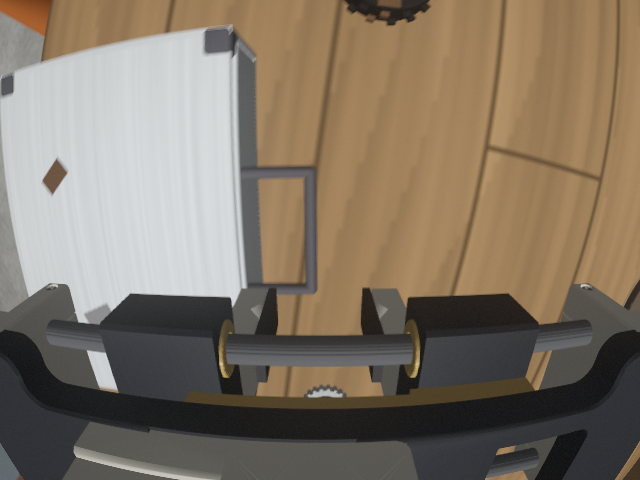

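The wrist view shows the bar from (310,172) to (310,290), parallel to the jaws' faces and between the fingers. I'll go down, then grip.

```bash
python3 -m handwheel '[{"delta_pos":[0.1,-0.07,-0.7],"dr":[0,0,0]},{"delta_pos":[0.05,0,-0.7],"dr":[0,0,0]},{"delta_pos":[0,0,-0.7],"dr":[0,0,0]},{"delta_pos":[0,0,-0.7],"dr":[0,0,0]},{"delta_pos":[0,0,-0.7],"dr":[0,0,0]},{"delta_pos":[0,0,-0.7],"dr":[0,0,0]},{"delta_pos":[0,0,-0.6],"dr":[0,0,0]},{"delta_pos":[0,0,-0.3],"dr":[0,0,0]},{"delta_pos":[0,0,0],"dr":[0,0,0]}]'
python3 -m handwheel '[{"delta_pos":[0,0,0],"dr":[0,0,0]},{"delta_pos":[0,0,0],"dr":[0,0,0]},{"delta_pos":[0,0,0],"dr":[0,0,0]},{"delta_pos":[0,0,0],"dr":[0,0,0]},{"delta_pos":[0,0,0],"dr":[0,0,0]}]' 1 20
```

```text
t: 4.0
eef_pos: [0.605, -0.0904, 0.0914]
ee_rot: [3.139, 0.0, -1.433]
force: [-0.1, 0.2, 0.6]
width: 0.0403
gripper_force: 0.0
t: 4.5
eef_pos: [0.6065, -0.09, 0.0933]
ee_rot: [-3.14, -0.0, -1.432]
force: [-0.3, -0.3, 2.8]
width: 0.0092
gripper_force: 20.0
```

```bash
python3 -m handwheel '[{"delta_pos":[-0.2,-0.03,0],"dr":[0,0,0]},{"delta_pos":[-0.46,-0.065,0],"dr":[0,0,0]},{"delta_pos":[-0.46,-0.065,0],"dr":[0,0,0]},{"delta_pos":[-0.46,-0.065,0],"dr":[0,0,0]},{"delta_pos":[-0.46,-0.065,0],"dr":[0,0,0]},{"delta_pos":[-0.46,-0.065,0],"dr":[0,0,0]},{"delta_pos":[-0.46,-0.065,0],"dr":[0,0,0]},{"delta_pos":[-0.46,-0.065,0],"dr":[0,0,0]},{"delta_pos":[-0.46,-0.065,0],"dr":[0,0,0]},{"delta_pos":[-0.46,-0.065,0],"dr":[0,0,0]}]'
python3 -m handwheel '[{"delta_pos":[-0.2,-0.03,0],"dr":[0,0,0]},{"delta_pos":[-0.1,-0.015,0],"dr":[0,0,0]},{"delta_pos":[-0.05,-0.007,0],"dr":[0,0,0]},{"delta_pos":[0,0,0],"dr":[0,0,0]},{"delta_pos":[0,0,0],"dr":[0,0,0]}]'
```

```text
t: 5.5
eef_pos: [0.4753, -0.1089, 0.0932]
ee_rot: [-3.14, -0.001, -1.432]
force: [2.8, -0.7, 5.8]
width: 0.0095
gripper_force: 20.0
t: 6.0
eef_pos: [0.4698, -0.1096, 0.0934]
ee_rot: [-3.132, -0.001, -1.431]
force: [18.5, -2.4, -11.6]
width: 0.009
gripper_force: 20.0
```

```bash
python3 -m handwheel '[{"delta_pos":[-0.06,-0.01,0],"dr":[0,0,0]},{"delta_pos":[0,0,0],"dr":[0,0,0]},{"delta_pos":[0,0,0],"dr":[0,0,0]}]'
python3 -m handwheel '[{"delta_pos":[0.1,0.015,0],"dr":[0,0,0]},{"delta_pos":[0,0,0],"dr":[0,0,0]},{"delta_pos":[0,0,0],"dr":[0,0,0]}]'
```

```text
t: 6.3
eef_pos: [0.4698, -0.1096, 0.0935]
ee_rot: [-3.129, -0.001, -1.431]
force: [24.4, -4.0, -19.8]
width: 0.009
gripper_force: 20.0
t: 6.6
eef_pos: [0.4698, -0.1096, 0.0934]
ee_rot: [-3.134, -0.001, -1.432]
force: [12.9, -2.8, -6.9]
width: 0.0093
gripper_force: 20.0
```

At the stop: position doesn't change while the force rises. I'll ease off, release and rise.

```bash
python3 -m handwheel '[{"delta_pos":[0.06,0.01,0],"dr":[0,0,0]},{"delta_pos":[0,0,0],"dr":[0,0,0]},{"delta_pos":[0,0,0],"dr":[0,0,0]},{"delta_pos":[0,0,0],"dr":[0,0,0]},{"delta_pos":[0,0,0],"dr":[0,0,0]}]' 0.09 20
python3 -m handwheel '[{"delta_pos":[0,0,0.4],"dr":[0,0,0]},{"delta_pos":[0,0,0.9],"dr":[0,0,0]},{"delta_pos":[0,0,1],"dr":[0,0,0]},{"delta_pos":[0,0,1],"dr":[0,0,0]},{"delta_pos":[0.5,0,1],"dr":[0,0,0]},{"delta_pos":[0.7,0.1,0.5],"dr":[0,0,0]},{"delta_pos":[0.7,0.1,0],"dr":[0,0,0]},{"delta_pos":[0.5,0.1,0],"dr":[0,0,0]},{"delta_pos":[0,0,0],"dr":[0,0,0]}]'
python3 - <<'E'
from h import *
s=get_state();print(s["t"],s["eef_pos"],np.degrees(s["ee_rot"]),s["width"])
im={};c=calibration("wrist")
pz={"drawer_handle":.092,"holder":.052,"cup_mid":.072,"cup":.027,"pinion":.027,"axle":.027}
R={}
for k in("wrist","top","scene"):
    kc=calibration(k);im[k]=grab_frame(k)
    for n in pz:
        for m in mark_of(k,n)[:2]:
            print(k,n,np.round(m["location"],1),round(m["conf"],2),onz(k,m["location"],pz[n],kc).round(4))
save("w2",im["wrist"]);save("t2",cv2.resize(im["top"][130:330,200:500],None,fx=2.6,fy=2.6))
E
```

```text
t: 7.1
eef_pos: [0.4675, -0.1097, 0.0924]
ee_rot: [3.141, 0.0, -1.433]
force: [-0.9, -1.1, -0.7]
width: 0.0383
gripper_force: 0.0
t: 8.0
eef_pos: [0.541, -0.1003, 0.2355]
ee_rot: [3.14, 0.0, -1.433]
force: [-0.2, 0.0, -0.4]
width: 0.0399
gripper_force: 0.0
8.0 [ 0.54099591 -0.10033217  0.23551465] [ 1.79907782e+02  1.75278473e-03 -8.20774348e+01] 0.03986165751680026
wrist drawer_handle [410.9 242.2] 0.64 [ 0.4657 -0.1049  0.092 ]
wrist holder [256.1 227.1] 0.6 [ 0.5963 -0.0888  0.052 ]
wrist cup_mid [251.4 233.9] 0.57 [ 0.597  -0.0879  0.072 ]
wrist cup [259.4 218.2] 0.89 [ 0.5973 -0.091   0.027 ]
wrist cup [109.1 218.9] 0.42 [ 0.7639 -0.0698  0.027 ]
wrist axle [257.3 142.9] 0.87 [ 0.6071 -0.1629  0.027 ]
top holder [375.4 253. ] 0.95 [ 0.6017 -0.0923  0.052 ]
top cup_mid [371.3 257.6] 0.46 [ 0.593  -0.0831  0.072 ]
top cup [374.9 258.4] 0.42 [ 0.5925 -0.0943  0.027 ]
top pinion [328.5 262.3] 0.56 [ 0.583  -0.0092  0.027 ]
top axle [375.3 261.5] 0.42 [ 0.5868 -0.0951  0.027 ]
scene drawer_handle [341.5 165.9] 0.88 [ 0.4722 -0.1035  0.092 ]
scene holder [300.8 209.1] 0.85 [ 0.6004 -0.0967  0.052 ]
scene cup_mid [303.6 206.1] 0.6 [ 0.5994 -0.0872  0.072 ]
scene cup [303.1 216.9] 0.46 [ 0.5997 -0.0911  0.027 ]
scene pinion [330.9 237.9] 0.5 [ 0.5907 -0.0076  0.027 ]
scene axle [279.7 204.6] 0.39 [ 0.6174 -0.1535  0.027 ]
```

View pics/w2.png

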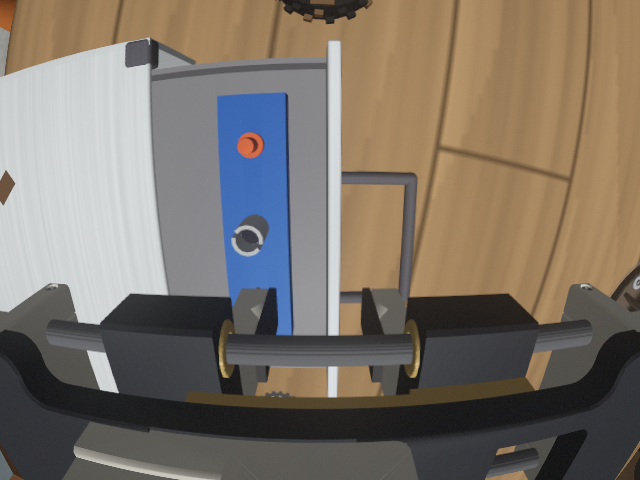

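View pics/t2.png

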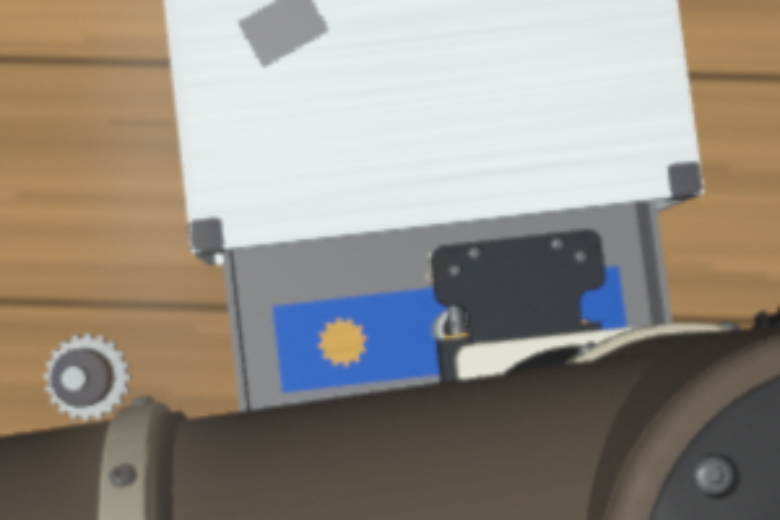

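The wrist view shows the drawer fully out. The chrome cup's mouth is at (248,240) in the middle socket, the orange axle at (250,145), and the top view shows the brass pinion on the other side. The cup is at about (0.597, -0.0895), and the handle position gives nearly the same.

```bash
python3 -m handwheel '[{"delta_pos":[0.5,0.1,0],"dr":[0,0,0]},{"delta_pos":[0.7,0.13,0],"dr":[0,0,0]},{"delta_pos":[0.67,0.13,-0.4],"dr":[0,0,0]},{"delta_pos":[0,0,-0.8],"dr":[0,0,0]},{"delta_pos":[0,0,-0.8],"dr":[0,0,0]},{"delta_pos":[0,0,-0.5],"dr":[0,0,0]},{"delta_pos":[0,0,0],"dr":[0,0,0]}]' -0.27 20
python3 - <<'E'
from h import *
s=get_state();print(s["eef_pos"],s["width"])
c=calibration("wrist");im=grab_frame("wrist");save("w3",im)
for n,z in(("cup_mid",.072),("cup",.027)):
    for m in mark_of("wrist",n)[:1]: print(n,m,onz("wrist",m["location"],z,c))
E
```

```text
t: 9.75
eef_pos: [0.5954, -0.0898, 0.1589]
ee_rot: [3.137, 0.0, -1.433]
force: [-0.4, 0.1, -1.0]
width: 0.0555
gripper_force: 0.0
[ 0.59544991 -0.08976489  0.15886091] 0.05552271179530878
cup_mid {'location': [315.1, 261.4], 'conf': 0.94} [ 0.59697495 -0.08811558  0.072     ]
cup {'location': [318.1, 236.4], 'conf': 0.6} [ 0.59547931 -0.0920896   0.027     ]
```

View pics/w3.png

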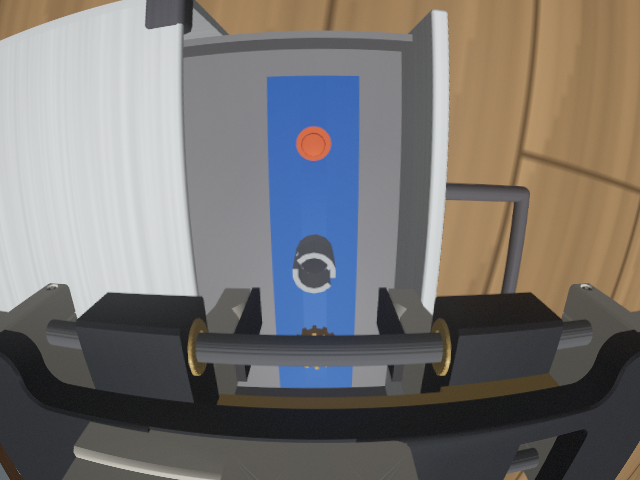

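The cup's mouth (314,272) is centred between the jaws, whose inner faces are at about 258 and 380, and the neighbours are clear. I'll go down and grip.

```bash
python3 -m handwheel '[{"delta_pos":[0.02,0,-0.5],"dr":[0,0,0]},{"delta_pos":[0,0,-0.6],"dr":[0,0,0]},{"delta_pos":[0,0,-0.6],"dr":[0,0,0]},{"delta_pos":[0,0,-0.5],"dr":[0,0,0]},{"delta_pos":[0,0,-0.3],"dr":[0,0,0]},{"delta_pos":[0,0,0],"dr":[0,0,0]},{"delta_pos":[0,0,0],"dr":[0,0,0]}]'
python3 -m handwheel '[{"delta_pos":[0,0,0],"dr":[0,0,0]},{"delta_pos":[0,0,0],"dr":[0,0,0]},{"delta_pos":[0,0,0],"dr":[0,0,0]},{"delta_pos":[0,0,0],"dr":[0,0,0]},{"delta_pos":[0,0,0],"dr":[0,0,0]}]' 1 30
```

```text
t: 10.6
eef_pos: [0.5976, -0.0898, 0.0875]
ee_rot: [-3.14, -0.0, -1.432]
force: [-0.1, -0.2, -0.4]
width: 0.0554
gripper_force: 0.0
t: 11.1
eef_pos: [0.5972, -0.0898, 0.0869]
ee_rot: [-3.141, -0.0, -1.432]
force: [1.0, 0.8, 1.2]
width: 0.0251
gripper_force: 30.0
```

```bash
python3 -m handwheel '[{"delta_pos":[0,0,0.2],"dr":[0,0,0]},{"delta_pos":[0,0,0.3],"dr":[0,0,0]},{"delta_pos":[0,0,0.4],"dr":[0,0,0]},{"delta_pos":[0,0,0.5],"dr":[0,0,0]},{"delta_pos":[0,0,0.8],"dr":[0,0,0]},{"delta_pos":[0,0,1],"dr":[0,0,0]},{"delta_pos":[0,0,1],"dr":[0,0,0]},{"delta_pos":[0,0,1],"dr":[0,0,0]},{"delta_pos":[0,0,1],"dr":[0,0,0]},{"delta_pos":[0,0,0.5],"dr":[0,0,0]}]'
python3 -m handwheel '[{"delta_pos":[-0.3,0,0.5],"dr":[-4,-0.56,0]},{"delta_pos":[-0.3,0,0],"dr":[-4,-0.56,0]},{"delta_pos":[-0.3,0,0],"dr":[-4,-0.56,0]},{"delta_pos":[-0.3,0,0],"dr":[-4,-0.56,0]},{"delta_pos":[-0.3,0,0],"dr":[-4,-0.56,0]}]'
python3 -c "
from h import *
s=get_state();print(s['q'],s['eef_pos'],s['ee_rot'],s['width'])"
```

```text
t: 12.1
eef_pos: [0.5967, -0.0902, 0.2917]
ee_rot: [-3.139, -0.001, -1.433]
force: [-0.5, -0.0, -2.0]
width: 0.0254
gripper_force: 30.0
t: 12.6
eef_pos: [0.5507, -0.0902, 0.3037]
ee_rot: [-3.141, -0.355, -1.434]
force: [0.4, -0.0, -3.0]
width: 0.0255
gripper_force: 30.0
[ 0.40421194  0.1028584  -0.3863946   0.36845619 -1.20215878 -0.42173777] [ 0.55068485 -0.09024911  0.30372996] [-3.14065111 -0.35549789 -1.43351703] 0.025476166189111173
```

```bash
python3 -m handwheel '[{"delta_pos":[0,-0.2,0],"dr":[-5,-0.7,0]},{"delta_pos":[0,-0.2,0],"dr":[-5,-0.7,0]},{"delta_pos":[0,-0.2,0],"dr":[-5,-0.7,0]},{"delta_pos":[0,-0.2,0],"dr":[-5,-0.7,0]},{"delta_pos":[0,-0.2,0],"dr":[-5,-0.7,0]},{"delta_pos":[0,-0.2,0],"dr":[-5,-0.7,0]},{"delta_pos":[0,-0.2,0],"dr":[-5,-0.7,0]}]'
python3 -c "
from h import *
from scipy.spatial.transform import Rotation as R
s=get_state();print(s['q'],R.from_euler('xyz',s['ee_rot']).as_matrix().round(3))"
```

```text
t: 13.3
eef_pos: [0.5516, -0.1321, 0.3041]
ee_rot: [-3.137, -0.973, -1.437]
force: [0.4, 0.3, -2.3]
width: 0.0257
gripper_force: 30.0
[ 0.52654627  0.20697319 -0.72550545  0.91829016 -1.30129578 -0.96450439] [[ 0.075 -0.99   0.116]
 [-0.557 -0.138 -0.819]
 [ 0.827 -0.003 -0.563]]
```

```bash
python3 -m handwheel '[{"delta_pos":[0.2,-0.2,0],"dr":[-4.9,-0.69,0]},{"delta_pos":[0.2,-0.2,0],"dr":[-4.9,-0.69,0]},{"delta_pos":[0.2,-0.2,0],"dr":[-4.9,-0.69,0]},{"delta_pos":[0.2,-0.2,0],"dr":[-4.9,-0.69,0]},{"delta_pos":[0.2,-0.2,0],"dr":[-4.9,-0.69,0]},{"delta_pos":[0.2,-0.2,0],"dr":[-4.9,-0.69,0]},{"delta_pos":[0.2,-0.2,0],"dr":[-4.9,-0.69,0]},{"delta_pos":[0,0,0],"dr":[0,0,0]}]'
python3 -c "
from h import *
from scipy.spatial.transform import Rotation as R
s=get_state();print(s['q'],R.from_euler('xyz',s['ee_rot']).as_matrix().round(3))"
```

```text
t: 14.1
eef_pos: [0.5939, -0.1745, 0.3014]
ee_rot: [0.293, -1.564, 1.416]
force: [-0.2, 0.0, -2.1]
width: 0.0253
gripper_force: 30.0
[ 0.40866659  0.52557726 -0.85425277  1.30614057 -1.62777963 -1.3846383 ] [[ 0.001 -0.99   0.138]
 [ 0.007 -0.138 -0.99 ]
 [ 1.     0.002  0.006]]
```

```bash
python3 -m handwheel '[{"delta_pos":[0,0,-0.4],"dr":[0,0,0]},{"delta_pos":[0,0,-0.5],"dr":[0,0,0]},{"delta_pos":[0,0,-0.4],"dr":[0,0,0]},{"delta_pos":[0,0,-0.25],"dr":[0,0,0]},{"delta_pos":[0,0,-0.1],"dr":[0,0,0]},{"delta_pos":[0,0,0],"dr":[0,0,0]},{"delta_pos":[0,0,0],"dr":[0,0,0]},{"delta_pos":[0,0,0],"dr":[0,0,0]}]'
python3 - <<'E'
from h import *
from scipy.spatial.transform import Rotation as R
s=get_state();print(s['q'],s['eef_pos'],R.from_euler('xyz',s['ee_rot']).as_matrix()[:,2].round(3))
a=grab_frame("scene");r={}
for k in("scene","wrist"):
    im=a if k=="scene" else grab_frame(k);kc=calibration(k)
    for n in("cup","cup_mid","drawer_handle","pinion","axle"):
        for m in mark_of(k,n)[:1]: r[k,n]=ray(k,m["location"],kc);print(k,n,m)
    if k=="wrist": w=im
for n in("cup","cup_mid"):
    if ("scene",n) in r and ("wrist",n) in r: print(n,tri([r["scene",n],r["wrist",n]]))
save("f",np.vstack([cv2.resize(a[80:320,160:480],(640,480))[:360],w[230:470]][:2]))
E
```

```text
t: 14.9
eef_pos: [0.5939, -0.1738, 0.2534]
ee_rot: [-0.62, -1.567, 2.33]
force: [0.1, 0.0, -1.7]
width: 0.0254
gripper_force: 30.0
[ 0.41216637  0.60143656 -0.86765687  1.29956837 -1.60105627 -1.47490238] [ 0.5939017  -0.17378228  0.25343514] [ 0.139 -0.99   0.003]
scene cup {'location': [250.0, 108.2], 'conf': 0.79}
scene cup_mid {'location': [265.5, 116.2], 'conf': 0.59}
scene pinion {'location': [330.8, 235.8], 'conf': 0.46}
scene axle {'location': [280.9, 196.9], 'conf': 0.47}
wrist cup {'location': [319.9, 277.4], 'conf': 0.73}
wrist cup_mid {'location': [318.9, 315.4], 'conf': 0.58}
cup [ 0.60187008 -0.23698401  0.24960277]
cup_mid [ 0.59518187 -0.19606799  0.24896729]
```

View pics/f.png

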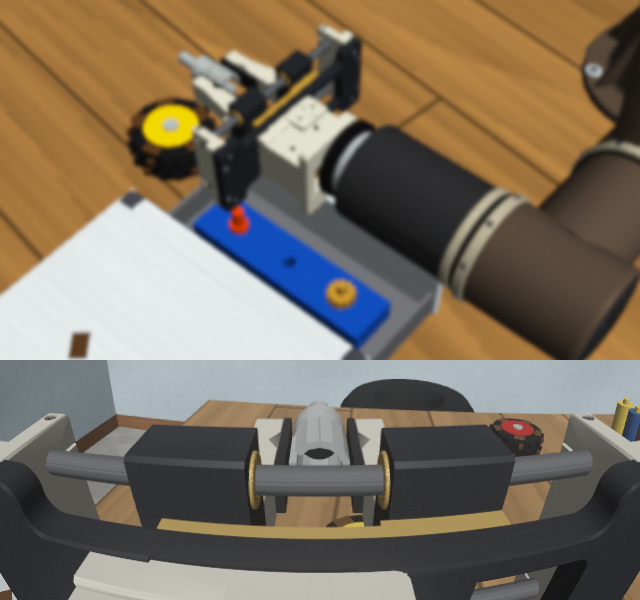

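The cup lies level in the jaws at z of about 0.25 with its stub pointing away. The axle and pinion stand in the rack, the drawer is out, and the wheel and diff were not touched. I'll hand the job in.

```bash
python3 -m handwheel '[{"delta_pos":[0,0,0],"dr":[0,0,0]},{"delta_pos":[0,0,0],"dr":[0,0,0]},{"delta_pos":[0,0,0],"dr":[0,0,0]},{"delta_pos":[0,0,0],"dr":[0,0,0]},{"delta_pos":[0,0,0],"dr":[0,0,0]}]'; python3 -c "
from station import *
print(job_done())"
```

```text
t: 16.0
eef_pos: [0.5938, -0.1738, 0.253]
ee_rot: [-0.41, -1.567, 2.12]
force: [0.2, -0.1, -1.5]
width: 0.025
gripper_force: 30.0
the job is handed in; nothing more can be done
None
```

I pulled the drawer out to its stop and left it open, and the chrome cup is held still and level in the gripper about 25 cm above the table; the job was handed in at 16 s with no verdict returned, and the axle and pinion were still standing in the rack.

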